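# Reset the tripped breaker and restart the dust extractor

### The job

The joinery bench has lost its dust extraction: in the black power block, one of the three breakers sunk in the round wells has tripped, so its cap stands higher in its well than the other two. Reach a fingertip into that well and press the tripped cap fully home so that it stays in, then press the extractor's start button, the one sunk inside the round guard collar on the sloping grey console, fully in and let it spring back. Leave the other two breakers, the mushroom stop button and the things lying about the bench alone, and pick nothing up.

Things in the scene. Friction and masses are not known exactly. Their poses are not given: they have to be found in the camera images.
- power_block: the bench power block, a black rubber box screwed to the bench (all sizes here are in mm), 136 (x) by 256 (y) by 72 tall, with three socket flaps on its -x flank; origin at the centre of its underside. Three square grey breaker modules stand in a row along its y axis, flush with its deck, 68 between centres; each has one round well, 46 diameter and 38 deep, axis upright, with a breaker cap in it
- well_a: a breaker module (66 x 66 x 58 tall) with its well and cap; origin at the centre of its underside, 14 above the bench, on the well's axis; the well's rim is the module's top, 72 above the bench. The modules' order in the row varies
- breaker_a_cap (a point): centre of the top of that well's black breaker cap, a disc of 20 diameter; 16 below the rim when popped out (tripped), 28 below when home
- breaker_a (a joint): travel of that cap in m: 0 = popped out (tripped), 0.012 = home. It moves stiffly, at about 4 N all the way down to a hard end stop, has no spring and stays where it is pushed to. It cannot be pulled out from above
- well_b: a breaker module (66 x 66 x 58 tall) with its well and cap; origin at the centre of its underside, 14 above the bench, on the well's axis; the well's rim is the module's top, 72 above the bench. The modules' order in the row varies
- breaker_b_cap (a point): centre of the top of that well's black breaker cap, a disc of 20 diameter; 16 below the rim when popped out (tripped), 28 below when home
- breaker_b (a joint): travel of that cap in m: 0 = popped out (tripped), 0.012 = home. It moves stiffly, at about 4 N all the way down to a hard end stop, has no spring and stays where it is pushed to. It cannot be pulled out from above
- well_c: a breaker module (66 x 66 x 58 tall) with its well and cap; origin at the centre of its underside, 14 above the bench, on the well's axis; the well's rim is the module's top, 72 above the bench. The modules' order in the row varies
- breaker_c_cap (a point): centre of the top of that well's black breaker cap, a disc of 20 diameter; 16 below the rim when popped out (tripped), 28 below when home
- breaker_c (a joint): travel of that cap in m: 0 = popped out (tripped), 0.012 = home. It moves stiffly, at about 4 N all the way down to a hard end stop, has no spring and stays where it is pushed to. It cannot be pulled out from above
- console: the dust extractor's starter console, a grey steel wedge screwed to the bench, 150 (x) by 210 (y), its face sloping 15 degrees: 60 tall at its -x edge, 100 at its +x edge; origin at the centre of its underside. On the face, side by side and 100 apart, are the start button (at +y, sunk in a round guard collar) and the stop button (at -y, a bare mushroom head standing proud)
- collar_rim (a point): centre of the rim of the start button's black guard collar: 46 inside diameter, 62 outside, 26 tall, square to the sloping face; x, y axes as the console's (untilted)
- start_top (a point): centre of the top of the start button, a disc of 30 diameter, 18 below the collar's rim; its z axis is the button's axis, pointing out of the face (15 degrees off upright, leaning to the console's -x)
- start (a joint): how far the start button is pressed, m: 0 = out, 0.006 = fully in; a spring returns it; about 1.4 N to start and 4.5 N to hold fully in
- stop_top (a point): centre of the top of the stop button, a mushroom of 40 diameter that stands 36 above the face (10 above the collar's rim); z axis as for start_top
- stop (a joint): how far the stop button is pressed, m: 0 = out, 0.006 = fully in, spring return
- tape_measure: bystander: tape measure standing on edge, 68 x 42 x 62 tall; loose, origin at the centre of its underside
- offcut: bystander: squared timber offcut, 110 x 45 x 45 tall; loose, origin at the centre of its underside
- screw_box: bystander: open carton of screws, 110 x 75 x 60 tall, one flap folded out; loose, origin at the centre of its underside
- glue_bottle: bystander: white glue bottle, 60 diameter, 190 tall; loose, origin at the centre of its underside
- hammer: bystander: hammer lying flat, 260 long, 90 across the head and 26 tall; loose, origin at its underside, below the centre of its handle's length
- try_square: bystander: joiner's try square lying flat: wooden stock 110 x 24 x 18 and a steel blade 180 x 35 at right angles; loose, origin at the underside, at the outer end of the stock
- nail_coil: bystander: coil of collated nails, a drum of 72 diameter and 45 tall; loose, origin at the centre of its underside
- pencil: bystander: carpenter's pencil lying flat, 170 x 11 x 8; loose, origin at the centre of its underside

How it is judged:
On the way, in this order (a step that is already met when the one before it is completed fails the run):
1. the tripped breaker is pressed home (value of joint breaker_a above 0.0105 m), for 0.1 s.
2. the start button is pressed fully in (value of joint start above 0.0045 m), for 0.1 s.
At the end, for the whole second after the job is handed in: all three breaker caps are home (travel over 10.5 mm of 12), the start button has been pressed (over 4.5 mm of 6) and has sprung back out, the stop button is out, and every loose thing is within 20 mm of where it was (value of joint each of breaker_a, breaker_b, breaker_c above 0.0105 m and value of joint each of start, stop below 0.0015 m and distance of each of tape_measure, offcut, screw_box, glue_bottle, hammer, try_square, nail_coil, pencil from where it was at the start of the episode below 0.02 m); the robot touches nothing.
It fails at once if the start button is pressed before the tripped breaker is home (value of joint start above 0.003 m and value of joint breaker_a below 0.009 m).
It fails at once if the stop button is pressed (value of joint stop above 0.002 m).
It fails at once if another breaker or its well is pressed (over 3 N) (contact force between any of the fingers, the arm and well_b above 3 N or contact force between any of the fingers, the arm and well_c above 3 N).
It fails at once if a loose thing is lifted, knocked or pushed more than 20 mm (distance of any of tape_measure, offcut, screw_box, glue_bottle, hammer, try_square, nail_coil, pencil from where it was at the start of the episode above 0.02 m).
It also fails if it takes over 45 s, if anything falls off the work surface, if the arm or the gripper's body presses on something with over 40 N, if the wrist force passes 120 N, or if a joint passes its speed limit or range.

### The arm

A 6-joint arm with a two-finger parallel gripper is mounted at the origin on the work surface. World frame = base frame: x ahead of the robot, y to its left, z up, the work surface at z = 0. Lengths are in m, angles in rad, forces in N, time in s.
With the tool pointing down it reaches from about 0.25 to 0.775 m from the base axis. Payload 8.9 kg.
Tool frame: the origin (TCP) lies on the centre line of the jaws, within the pads' length; the fingertips stand ctrl.tip_reach ahead of it and the grasp point (between the pads) is the TCP (ctrl.tip_reach is the distance from the TCP to the fingertips, in m); x points along the fingers, y is the direction in which the jaws open and shut, and the axes are right-handed (so a half turn about x gives the same grasp; the last joint's range is limited). The gripper opens to 85 mm and grips with 20 to 120 N. Pads are 22 mm wide; open, the fingers measure 114 mm over their backs; the gripper's body (76 mm by 85 mm) begins 54 mm behind the grasp point. The pads swing forward as they close: fully open they stand 13 mm farther back than shut.
Start: joints at [0.972, 0.291, -0.153, 1.127, 0, 1.431], TCP at [0.233, 0.47, 0.212] pointing down, gripper open.
Joint ranges: [-2.52, 2.52], [-0.91, 1.74], [-1.3, 1.37], [-1.96, 2.02], [-1.52, 1.47], [-3.14, 3.14]. Speed limits (rad/s): [2.22, 2.22, 2.79, 3.14, 3.14, 3.14].

### API

Orientations are given as a unit quaternion [w, x, y, z].
In Python, from cell import ctrl gives the robot as it stands.
- The arm moves only by the tool send_rows, never from a script. Its argument "series" is a list of rows, each a list of 7 numbers: the shift along the tool's x, y, z in mm, then the turn, a rotation vector about the tool's x, y, z in rad, then the gripper's target within -1 to 1 (fully open at 1, half-way at 0, shut at -1). In form: [[x, y, z, wx, wy, wz, hand], ...]. A call has 1 to 20 rows; each row is the pose to reach, as a shift and turn from the pose measured when the call began, along the tool's axes at that moment; what a row does not reach only later rows make up. A row lasts 1/8 s, in which the tool goes at most 62.5 mm and 10.7 degrees, less where a joint would pass 70% of its speed; a pose out of reach is approached as far as the arm can. A call with a gripper value outside its range is refused whole. The fingers move at their own pace and stop on an object; the grip force is fixed at half the most. Time passes only in rows, so rows that repeat a pose let the fingers close. It gives the time, the measured TCP pose, the force and the opening at its end, in the units of the state.
- ctrl.state(): the state, without advancing time (a new reading comes with each control period).
- ctrl.snapshot(name): name is "scene" or "top" or "wrist"; returns a dict with "img" (480x640x3 uint8, blue, green, red), "depth" (480x640 float32, m along the optical axis (not along the pixel's ray), 0 where there is no reading), "fx", "fy", "cx", "cy" (pixels), "rvec" (rotation vector, rad) and "tvec" (3), from world to camera coordinates, as OpenCV has them. Camera axes: x right, y down, z forward; pixel columns grow to the right and rows downward; lengths in m; the calibration is good to about 2 mm. A picture is of the moment at which its call begins.
- ctrl.finish_job(): hands the job in, once; it reports no verdict.
The state is a dict: "t": time; "joints": joint angles; "qd": joint speeds; "tau": joint torques, N m; "tool_pos": TCP position; "tcp_rot": TCP orientation; "wrist_force": force on the tool from outside, world axes, zero at the start; "ft_torque": the same for the moment, N m; "grip_width": finger opening in m.
Only numpy, scipy, OpenCV 4.12 (cv2) and the standard library are available. Lean on these libraries where they do the work, as an engineer would, in place of code of your own. Each camera call takes 0.05 s, during which the arm holds its last target.

## Working session

There is one attempt and no reset: what is moved stays moved. The work goes in short steps, Python scripts to look and compute and a tool call to move; the robot and the scene stay as the last step left them, time stands still between calls to the robot, and variables do not carry over. Pictures are saved under pics/ and viewed, and the job is handed in when it is done.

Besides the shell and the picture viewer there is one more tool, called after "Call:" by a JSON object that holds its "name" and its "arguments". send_rows: Moves the arm, as the interface text tells. Its arguments: {"type":"object","properties":{"series":{"type":"array","items":{"type":"array","items":{"type":"number"}}}},"required":["series"]}

```bash
ls; mkdir -p pics; python3 - <<'E'
from cell import ctrl
import cv2
s=ctrl.state(); print(s); print(ctrl.tip_reach)
for n in ["scene","top","wrist"]:
    d=ctrl.snapshot(n); cv2.imwrite(f"pics/{n}0.png",d["img"]); print(n,d["fx"],d["fy"],d["cx"],d["cy"],d["rvec"],d["tvec"])
E
```

```text
pics
{'t': 0.0, 'joints': array([ 9.71715078e-01,  2.91288912e-01, -1.54145290e-01,  1.12668960e+00,
       -2.11957535e-05,  1.43150708e+00]), 'qd': array([ 0.00042956,  0.00087238, -0.00032378, -0.00010948,  0.00035803,
       -0.00119043]), 'tau': array([ 1.03361472e-03, -5.37140036e+01,  3.31373227e+01,  1.56072417e-02,
       -2.63742695e-04, -1.28027747e-05]), 'tool_pos': array([0.23270424, 0.47008335, 0.21132076]), 'tcp_rot': array([ 0.68834035,  0.16069239,  0.68866509, -0.16157322]), 'wrist_force': array([ 0.45104591,  0.06223944, -0.57156372]), 'ft_torque': array([-0.0531691 ,  0.01805026,  0.0343542 ]), 'grip_width': 0.08584813674519158}
0.019
scene 530.9761113415447 530.9761113415447 316.174151899972 236.7319175127584 [ 1.62597286  1.94522123 -0.80437834] [ 0.07599092 -0.31661536  1.51515173]
top 559.0913288608426 559.0913288608426 320.74137389481865 232.29402911985392 [ 2.18165315 -2.18289509  0.08995412] [0.00893899 0.51667921 1.23984464]
wrist 428.4218671101487 428.4218671101487 320.542513140653 238.83112443473766 [-2.42283495 -1.50380965 -0.248928  ] [-0.52365874 -0.04199292  0.38019593]
```

View pics/scene0.png

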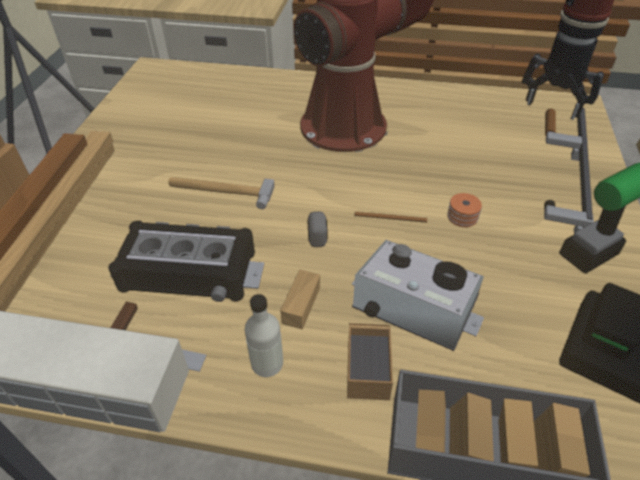

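View pics/top0.png

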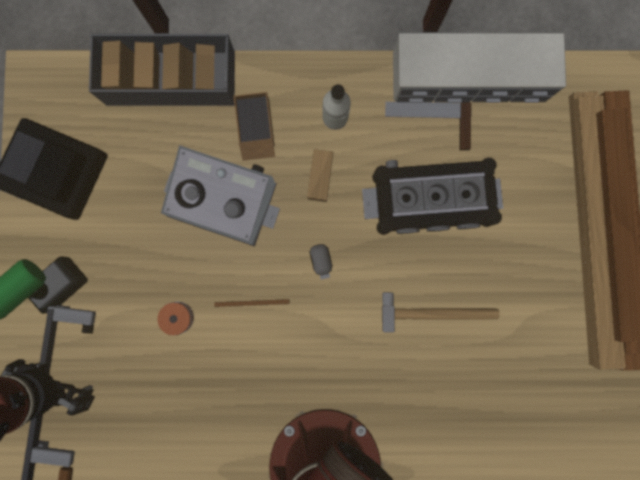

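View pics/wrist0.png

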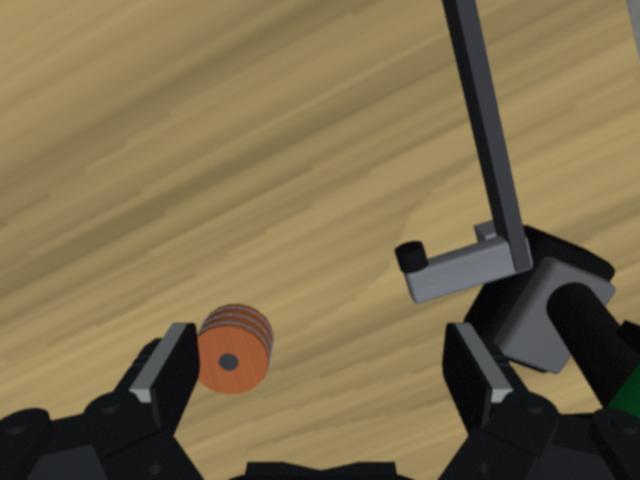

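The top view has image up as +x and left as +y. The power block is near (436,197) with wells at about (407,197), (437,196) and (467,194). The console is near (218,195), with the collar at about (190,193) and the mushroom at (234,208). Next I'll enlarge both and read depth.

```bash
cat > h.py <<'E'
import numpy as np, cv2
from cell import ctrl
def cam(d):
    R=cv2.Rodrigues(np.array(d["rvec"],float))[0]; t=np.array(d["tvec"],float).ravel()
    return R,t
def ray(d,u,v):
    R,t=cam(d); c=-R.T@t
    r=R.T@np.array([(u-d["cx"])/d["fx"],(v-d["cy"])/d["fy"],1.0]); return c,r
def onz(d,u,v,z):
    c,r=ray(d,u,v); return c+r*(z-c[2])/r[2]
def pts(d):
    vv,uu=np.mgrid[0:480,0:640]; R,t=cam(d); Z=d["depth"].astype(float)
    P=np.stack([(uu-d["cx"])/d["fx"]*Z,(vv-d["cy"])/d["fy"]*Z,Z],-1)
    W=(P-t)@R; W[Z==0]=np.nan; return W
def proj(d,p):
    q,_=cv2.projectPoints(np.array(p,float).reshape(-1,3),np.array(d["rvec"],float),np.array(d["tvec"],float),np.array([[d["fx"],0,d["cx"]],[0,d["fy"],d["cy"]],[0,0,1]]),None); return q.reshape(-1,2)
E
python3 - <<'E'
from h import *
import pickle
d=ctrl.snapshot("top"); s=ctrl.snapshot("scene")
pickle.dump((d,s),open("ts.pkl","wb"))
a=cv2.resize(d["img"][140:260,350:520],None,fx=4.5,fy=4.5,interpolation=cv2.INTER_CUBIC); cv2.imwrite("pics/ta.png",a)
b=cv2.resize(d["img"][130:260,140:300],None,fx=4.5,fy=4.5,interpolation=cv2.INTER_CUBIC); cv2.imwrite("pics/tb.png",b)
W=pts(d)
np.set_printoptions(linewidth=200,precision=0,suppress=True)
print((d["depth"]==0).sum())
for u in (407,437,467): print(W[186:208:2,u-14:u+16:2,2]*1000)
E
```

```text
1229
[[72. nan 76. 71. 73. 77. 72. 70. 71. 69. 69. 72. 74. 75. 74.]
 [71. 69. 70. 76. 68. 48. 44. 43. 54. 65. 71. 74. 71. 72. 73.]
 [71. 73. 72. 39. 35. 37. 36. 33. 30. 45. 61. 70. 78. 75. 73.]
 [69. 69. 70. 30. 33. 35. 32. 34. 38. 38. 45. 58. 71. 75. 73.]
 [70. 74. 36. 38. 31. 31. 58. 54. 37. 32. 32. 48. 71. 73. 72.]
 [70. 76. 35. 30. 37. 58. 55. 55. 56. 32. 40. 42. 65. 72. 72.]
 [72. 73. 36. 37. 51. 54. 55. 56. 54. 31. 35. 43. 66. 71. 72.]
 [74. 70. 34. 34. 31. 58. 59. 54. 55. 34. 36. 42. 66. 72. 70.]
 [77. 72. 70. 34. 37. 33. 50. 46. 33. 34. 37. 53. 76. 73. 72.]
 [69. 71. 70. 75. 34. 33. 39. 33. 35. 30. 35. 68. 75. 71. 74.]
 [74. 74. 70. 68. 72. 33. 32. 31. 32. 36. 72. 76. 74. 69. 74.]]
[[71. 70. 70. 75. 66. 45. 42. 42. 55. 55. 65. 71. 74. 68. 76.]
 [72. 69. 73. 69. 39. 32. 35. 36. 36. 39. 48. 65. 71. 71. 71.]
 [72. 70. 69. 33. 34. 30. 33. 33. 35. 36. 43. 52. 69. 75. 74.]
 [73. 72. 71. 35. 34. 37. 45. 31. 34. 33. 35. 47. 58. 74. 75.]
 [69. 71. 69. 31. 35. 43. 44. 43. 44. 36. 32. 36. 60. 71. 76.]
 [75. 72. 74. 31. 46. 44. 47. 42. 45. 31. 37. 39. 58. 73. 74.]
 [65. 70. 71. 36. 41. 4
[... 286 characters left out ...]
 77.]]
[[66. 71. 70. 74. 36. 36. 36. 39. 31. 39. 51. 53. 67. 72. 67.]
 [64. 72. 70. 71. 34. 35. 39. 36. 29. 30. 32. 49. 61. 69. 76.]
 [68. 71. 76. 38. 32. 33. 43. 40. 35. 33. 35. 44. 56. 68. 73.]
 [76. 68. 72. 35. 31. 43. 49. 43. 48. 33. 34. 38. 53. 70. 74.]
 [71. 71. 72. 37. 40. 43. 42. 48. 46. 37. 36. 37. 50. 67. 77.]
 [72. 72. 73. 72. 34. 40. 45. 40. 45. 34. 28. 37. 55. 71. 72.]
 [72. 74. 78. 72. 33. 36. 41. 46. 30. 41. 33. 42. 67. 75. 73.]
 [71. 71. 73. 72. 68. 35. 35. 35. 36. 34. 37. 57. 74. 74. 74.]
 [70. 71. 74. 72. 73. 68. 70. 31. 28. 30. 71. 72. 72. 68. 69.]
 [72. 70. 72. 72. 70. 72. 70. 68. 73. 70. 69. 69. 77. 75. 71.]
 [75. 70. 71. 75. 72. 73. 76. 73. 68. 65. 71. 70. 73. 72. 71.]]
```

View pics/ta.png

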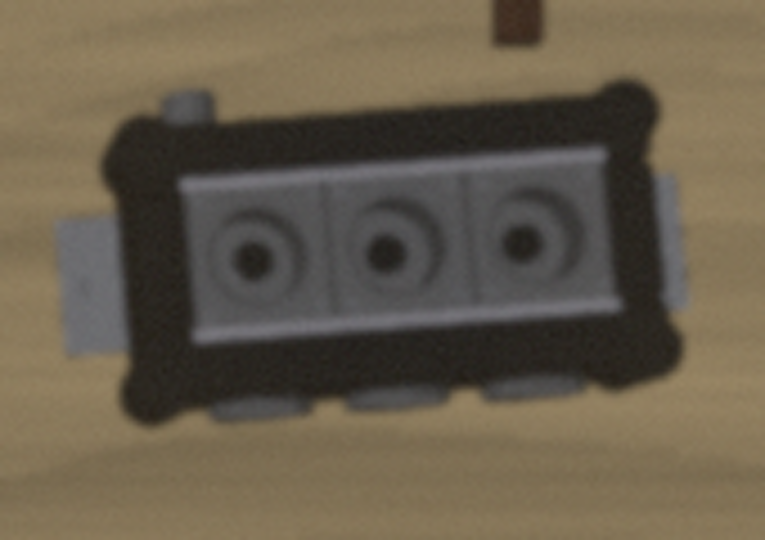

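View pics/tb.png

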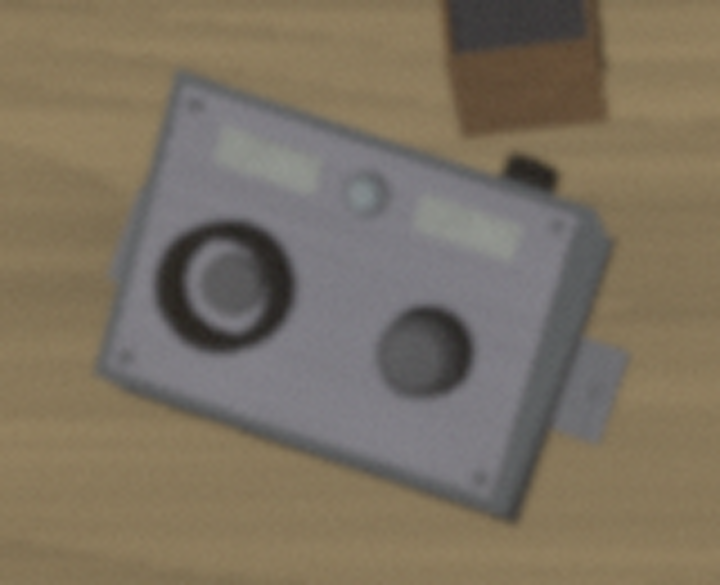

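The left well in the top view (the one at +y, px ≈ 407,198) is the tripped one: its cap reads about 55 mm high against about 44 mm for the other two. Next I'll measure the well centre and the console pose.

```bash
python3 - <<'E'
from h import *
import pickle
np.set_printoptions(precision=4,suppress=True)
d,s=pickle.load(open("ts.pkl","rb"))
for nm,c in (("top",d),("scene",s)):
    W=pts(c); g=cv2.cvtColor(c["img"],cv2.COLOR_BGR2GRAY)
    hsv=cv2.cvtColor(c["img"],cv2.COLOR_BGR2HSV)
    wells=[(407,197),(437,196),(467,194)] if nm=="top" else [(215,251),(183,248),(151,245)]
    for (u,v) in wells:
        # cap: dark pixels, in a window
        w=g[v-7:v+8,u-8:u+9]; th=(w.min()+np.median(w))/2
        m=(w<th).astype(np.uint8); n,l,st,ce=cv2.connectedComponentsWithStats(m)
        k=1+np.argmax(st[1:,4]); cu,cv_=ce[k]+[u-8,v-7]
        print(nm,(u,v),"th",th,"cap px",cu,cv_,"area",st[k,4],"z56",onz(c,cu,cv_,.056)[:2],"z44",onz(c,cu,cv_,.044)[:2])
        # well from depth: z<66mm
        m=np.zeros(g.shape,np.uint8); m[v-16:v+17,u-16:u+17]=(W[v-16:v+17,u-16:u+17,2]<.064)
        m=cv2.medianBlur(m,3); cs,_=cv2.findContours(m,cv2.RETR_EXTERNAL,cv2.CHAIN_APPROX_NONE)
        q=max(cs,key=cv2.contourArea)[:,0].astype(float)
        P=np.array([onz(c,a,b,.072)[:2] for a,b in q]); (x,y),r=cv2.minEnclosingCircle(P.astype(np.float32)); e=cv2.fitEllipse(P.astype(np.float32)*1000)
        print("   well rim",x,y,r,e)
E
python3 - <<'E'
from h import *
import pickle
d,s=pickle.load(open("ts.pkl","rb"))
a=cv2.resize(s["img"][200:300,100:270],None,fx=4.5,fy=4.5,interpolation=cv2.INTER_CUBIC); cv2.imwrite("pics/sa.png",a)
b=cv2.resize(s["img"][230:350,340:500],None,fx=4.5,fy=4.5,interpolation=cv2.INTER_CUBIC); cv2.imwrite("pics/sb.png",b)
E
```

```text
top (407, 197) th 53.0 cap px 405.90909090909093 197.52272727272728 area 44 z56 [ 0.5906 -0.1789] z44 [ 0.5923 -0.1808]
   well rim 0.5896933078765869 -0.17792505025863647 0.022487405687570572 ((589.690185546875, -177.7471160888672), (41.87310791015625, 43.301368713378906), 123.4153060913086)
top (437, 196) th 54.0 cap px 435.3191489361702 196.04255319148936 area 47 z56 [ 0.5939 -0.2438] z44 [ 0.5956 -0.2463]
   well rim 0.5949998497962952 -0.2453104853630066 0.022169454023241997 ((595.0428466796875, -245.24436950683594), (41.611942291259766, 42.96890640258789), 128.21543884277344)
top (467, 194) th 54.0 cap px 465.61224489795916 193.6734693877551 area 49 z56 [ 0.5991 -0.3107] z44 [ 0.6009 -0.3138]
   well rim 0.6002662181854248 -0.31357523798942566 0.022462792694568634 ((599.9092407226562, -313.05609130859375), (41.950767517089844, 42.79884719848633), 125.69768524169922)
scene (215, 251) th 60.5 cap px 215.15151515151516 254.8181818181818 area 33 z56 [ 0.5903 -0.1794] z44 [ 0.5801 -0.1846]
   well rim 0.5943698883056641 -0.17720535397529602 0.02162715420126915 ((594.4990234375, -176.8635711669922), (36.224361419677734, 42.65720748901367), 31.31419563293457)
scene (183, 248) th 70.5 cap px 188.0 245.6888888888889 area 45 z56 [ 0.5753 -0.2437] z44 [ 0.5648 -0.2498]
   well rim 0.5988366007804871 -0.24402675032615662 0.021782895550131798 ((599.25341796875, -244.5497283935547), (36.04580307006836, 41.90632247924805), 20.080856323242188)
scene (151, 245) th 72.0 cap px 156.2127659574468 243.10638297872342 area 47 z56 [ 0.5797 -0.3125] z44 [ 0.5693 -0.3196]
   well rim 0.6040740609169006 -0.31109973788261414 0.021866366267204285 ((604.5443725585938, -311.7234802246094), (35.689273834228516, 42.764259338378906), 30.89267921447754)
```

View pics/sa.png

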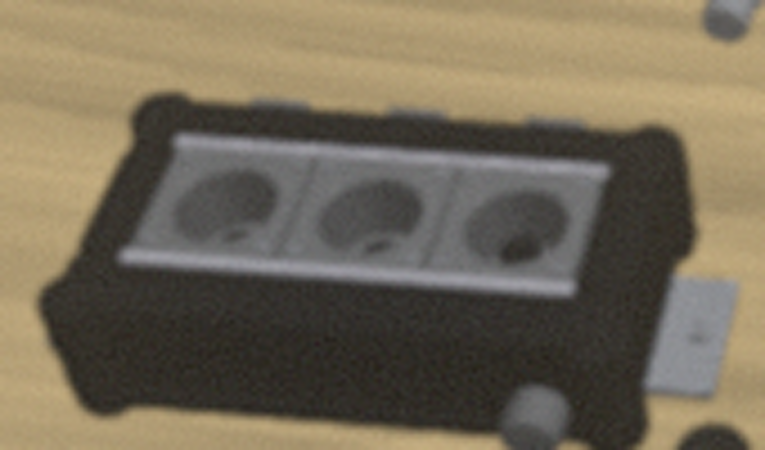

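View pics/sb.png

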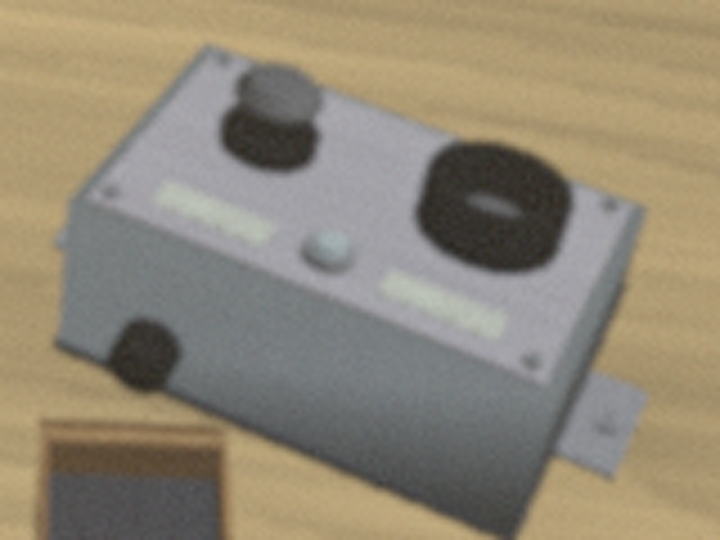

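The well centres agree: (0.591,-0.179), (0.5955,-0.246) and (0.6005,-0.3135), with a spacing of about 67.6 mm. In the scene view the dark raised cap at (215,255) sits in the same well. Now the console.

```bash
python3 - <<'E'
from h import *
import pickle
np.set_printoptions(precision=4,suppress=True)
d,s=pickle.load(open("ts.pkl","rb"))
for nm,c,roi,col,stp,btn in (("top",d,(155,140,285,250),(190,193),(233,209),(191.5,192.5)),("scene",s,(350,235,490,350),(450,275),(402,252),(450,275))):
    W=pts(c); g=cv2.cvtColor(c["img"],cv2.COLOR_BGR2GRAY)
    x0,y0,x1,y1=roi
    M=np.zeros(g.shape,bool); M[y0:y1,x0:x1]=True
    face=M&(g>120)&(W[...,2]>.055)&(W[...,2]<.11); P=W[face]
    for _ in range(6):
        A=np.c_[P[:,:2],np.ones(len(P))]; k=np.linalg.lstsq(A,P[:,2],rcond=None)[0]; r=P[:,2]-A@k; P=P[abs(r)<max(.004,2*np.median(abs(r)))]
    n=np.array([-k[0],-k[1],1]); n/=np.linalg.norm(n)
    print(nm,"face n",n,"tilt",np.degrees(np.arccos(n[2])),"yaw",np.degrees(np.arctan2(-n[1],-n[0])),len(P))
    h=(W[...,2]-(W[...,:2]@k[:2]+k[2]))*n[2]
    pc=W.reshape(-1,3)
    for lab,(u,v),lo,hi,R in (("collar",col,.02,.032,22),("stop",stp,.028,.044,16)):
        m=np.zeros(g.shape,bool); vv,uu=np.mgrid[0:480,0:640]
        m=((uu-u)**2+(vv-v)**2<R*R)&(h>lo)&(h<hi)
        m=cv2.medianBlur(m.astype(np.uint8),3)
        nn,l,st,ce=cv2.connectedComponentsWithStats(m); kk=1+np.argmax(st[1:,4]); mm=l==kk
        H=np.nanmedian(h[mm])
        cs,_=cv2.findContours(mm.astype(np.uint8),cv2.RETR_EXTERNAL,cv2.CHAIN_APPROX_NONE); q=max(cs,key=cv2.contourArea)[:,0]
        hh=.026 if lab=="collar" else .036
        # cast contour onto plane offset hh
        Q=[]
        p0=np.array([0,0,k[2]])+n*hh
        for a,b in q:
            o,r=ray(c,float(a),float(b)); Q.append(o+r*((p0-o)@n)/(r@n))
        Q=np.array(Q); ex=np.cross([0,1,0],n); ex/=np.linalg.norm(ex); ey=np.cross(n,ex)
        e=cv2.fitEllipse(np.float32(np.c_[Q@ex,Q@ey]*1000)); cc=p0+ex*(e[0][0]/1000-p0@ex)+ey*(e[0][1]/1000-p0@ey)
        print("  ",lab,"h",H,"centroid",np.nanmean(W[mm],0),"fit",cc,e[1],"n",mm.sum())
    hb=h[int(btn[1])-3:int(btn[1])+4,int(btn[0])-3:int(btn[0])+4]; print("  btn h",np.nanmedian(hb))
E
```

```text
top face n [-0.2472  0.0839  0.9653] tilt 15.133312530336354 yaw -18.751263392250593 3687
   collar h 0.02530461789678571 centroid [0.5919 0.2893 0.1034] fit [0.5918 0.2895 0.1039] (59.72238540649414, 60.73904037475586) n 316
   stop h 0.03376462082358766 centroid [0.5581 0.1957 0.1115] fit [0.5578 0.1953 0.1138] (34.93667221069336, 36.092079162597656) n 243
  btn h 0.007991442233112434
scene face n [-0.2408  0.0824  0.9671] tilt 14.744873188207837 yaw -18.879540967488495 3645
   collar h 0.025283592401271954 centroid [0.5949 0.2894 0.1035] fit [0.5957 0.2893 0.1051] (61.205867767333984, 66.3972396850586) n 351
   stop h 0.0338373594061736 centroid [0.563  0.1956 0.1127] fit [0.566  0.1955 0.116 ] (35.21225357055664, 39.72221374511719) n 179
  btn h 0.00838151934685155
```

```bash
cat >> h.py <<'E'
from scipy.spatial.transform import Rotation as Rn
def tool():
    s=ctrl.state(); q=s["tcp_rot"]; return s["tool_pos"],Rn.from_quat([q[1],q[2],q[3],q[0]])
def shift(target):
    p,R=tool(); return R.inv().apply(np.array(target)-p)*1000
E
python3 - <<'E'
from h import *
np.set_printoptions(precision=4,suppress=True)
p,R=tool(); print(p); print(R.as_matrix())
print(shift([.3,.40,.26]),shift([.592,-.178,.26]))
w=ctrl.snapshot("wrist"); Rc,t=cam(w); c=-Rc.T@t; print("cam in tool",R.inv().apply(c-p)); print(R.inv().as_matrix()@Rc.T)
E
```

```text
[0.2329 0.4703 0.2116]
[[-0.0003  0.4438  0.8961]
 [-0.0005  0.8961 -0.4438]
 [-1.     -0.0006 -0.0001]]
[-48.342  -33.2379  91.3572] [ -48.1526 -421.6209  609.5334]
cam in tool [-0.1618 -0.001  -0.0829]
[[-0.0007 -0.323   0.9464]
 [ 1.     -0.0003  0.0007]
 [ 0.0001  0.9464  0.323 ]]
```

Call:
{"name": "send_rows", "arguments": {"series": [[-48,0,0,0,0,0,-1],[-48,-32,47,0,0,0,-1],[-48,-65,94,0,0,0,-1],[-48,-97,141,0,0,0,-1],[-48,-130,188,0,0,0,-1],[-48,-162,234,0,0,0,-1],[-48,-195,281,0,0,0,-1],[-48,-227,328,0,0,0,-1],[-48,-260,375,0,0,0,-1],[-48,-292,422,0,0,0,-1],[-48,-325,469,0,0,0,-1],[-48,-357,516,0,0,0,-1],[-48,-390,563,0,0,0,-1],[-48,-422,610,0,0,0,-1],[-48,-422,610,0,0,0,-1],[-48,-422,610,0,0,0,-1]]}}

```text
t: 2.3
tool_pos: [0.5919, -0.1783, 0.2594]
tcp_rot: [0.688, 0.161, 0.689, -0.161]
wrist_force: [-0.7, 0.1, 0.1]
grip_width: 0.0001
```

```bash
python3 - <<'E'
from h import *
np.set_printoptions(precision=4,suppress=True)
s=ctrl.state(); print(s["t"],s["tool_pos"],s["joints"],s["wrist_force"],s["grip_width"],ctrl.tip_reach)
w=ctrl.snapshot("wrist"); cv2.imwrite("pics/w1.png",w["img"])
p,R=tool(); print(R.as_matrix())
for z in (0,.019): print(proj(w,p+R.apply([z,0,0])))
W=pts(w); cv2.imwrite("pics/w1d.png",np.clip((W[...,2])*1000*1.0,0,255).astype(np.uint8))
tp=ctrl.snapshot("top"); cv2.imwrite("pics/t1.png",tp["img"])
E
```

```text
2.3 [ 0.5919 -0.1783  0.2594] [-0.4107  0.4588  0.2207  1.334  -0.0002  0.0496] [-0.7331  0.1182  0.0622] 0.0001452644973752862 0.019
[[-0.0007  0.4434  0.8963]
 [ 0.0001  0.8963 -0.4434]
 [-1.     -0.0003 -0.0007]]
[[323.749  301.0937]]
[[323.425 282.122]]<stdin>:7: RuntimeWarning: invalid value encountered in cast
```

View pics/w1.png

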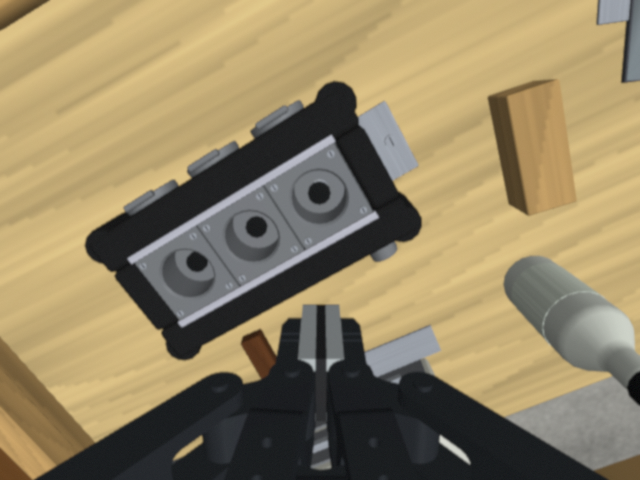

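View pics/t1.png

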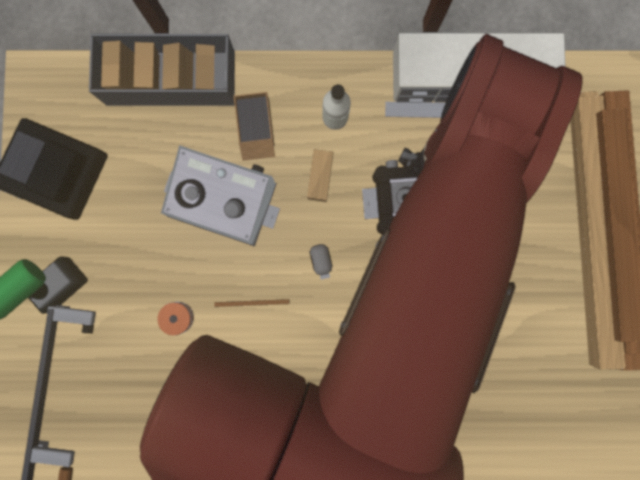

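The wrist view shows the tripped cap centred in the right-hand well at about (319,193), and the two shut fingertips end at about (321,305). Depth will give the tip's position in the tool frame and the well centre.

```bash
python3 - <<'E'
from h import *
import pickle
np.set_printoptions(precision=1,suppress=True,linewidth=220)
w=ctrl.snapshot("wrist"); pickle.dump(w,open("w1.pkl","wb"))
p,R=tool(); W=pts(w); T=R.inv().apply((W-p).reshape(-1,3)).reshape(480,640,3)*1000
for v in range(300,372,6):
    print(v,"x",T[v,272:372:8,0]); 
for v in (308,314,326,338,350):
    print(v,"y",T[v,272:372:8,1]," z",T[v,272:372:8,2])
g=cv2.cvtColor(w["img"],cv2.COLOR_BGR2GRAY)
for (u,v),z in (((319,193),.056),((256,226),.044),((196,261),.044)):
    win=g[v-16:v+17,u-16:u+17]; m=(win<38).astype(np.uint8); n,l,st,ce=cv2.connectedComponentsWithStats(m)
    k=1+np.argmax(st[1:,4]); c=ce[k]+[u-16,v-16]
    print((u,v),"cap",c,st[k,4],onz(w,*c,z)*1000, "depth z",np.nanmedian(W[int(c[1])-3:int(c[1])+4,int(c[0])-3:int(c[0])+4,2])*1000)
    m=np.zeros(g.shape,np.uint8); m[v-38:v+39,u-38:u+39]=W[v-38:v+39,u-38:u+39,2]<.065
    m=cv2.medianBlur(m,5); nn,l,st,ce=cv2.connectedComponentsWithStats(m); 
    mm=(l==l[v+2,u+0]).astype(np.uint8)
    cs,_=cv2.findContours(mm,cv2.RETR_EXTERNAL,cv2.CHAIN_APPROX_NONE); q=max(cs,key=cv2.contourArea)[:,0]
    P=np.float32([onz(w,float(a),float(b),.072)[:2]*1000 for a,b in q]); print("  rim",cv2.fitEllipse(P))
print("deck z",np.nanmedian(W[165:175,285:295,2]),np.nanmedian(W[215:222,345:352,2]))
E
```

```text
300 x [188.4 189.8 261.2 260.9 260.3 261.2 260.  261.1 261.  259.3 260.1 260.1 260.5]
306 x [190.9 260.1 258.8 262.2 -24.3 -25.6 -24.5 -25.6 -24.6 259.9 261.8 259.2 261. ]
312 x [260.5 259.9 261.  260.7 -29.7   nan -29.1 -29.4 -29.9 261.1 259.6 260.3 261.3]
318 x [261.4 260.  -25.9 -25.7 -33.6 -33.3 -33.7 -33.3 -33.6 -26.1 -26.  260.4 259.7]
324 x [262.3 261.8 -29.8 -30.7 -37.1 -37.8 -37.6 -37.3 -36.3 -30.4 -31.  260.  261.5]
330 x [259.4 259.4 -33.7 -34.6 -41.6 -40.9 -41.5 -41.3 -40.6 -34.2 -33.9 -34.  260.4]
336 x [260.1 -38.7 -38.2 -37.6 -43.6 -44.  -45.  -45.2 -44.  -37.5 -37.9 -38.2 261.2]
342 x [260.1 -41.  -41.6 -41.8 -48.8 -48.2 -48.1 -47.8 -49.  -41.5 -41.4 -42.6 260.9]
348 x [261.8 -44.2 -44.3 -45.1 -50.4 -52.2 -52.3 -50.4 -52.2 -45.1 -44.6 -44.8 260.6]
354 x [250.5 -48.3 -48.7 -49.1 -55.  -55.1 -54.8 -55.  -54.7 -48.7 -48.3 -49.3 254.6]
360 x [242.6 -52.4 -58.7 -58.5 -56.3 -56.5 -55.6 -56.9 -56.4 -58.9 -58.1 -58.8 254.6]
366 x [-61.8 -61.9 -63.9 -64.4 -61.8 -55.5 -56.5 -55.7 -61.4 -64.1 -63.8 -61.3 -60.5]
308 y [-54.6 -45.4 -36.7 -27.9  -6.8  -4.   -1.2   1.6   4.5  24.9  
[... 691 characters left out ...]
8]  z [192.3  -6.9  -7.2  -6.8 -10.8 -11.1 -11.2 -10.9 -10.4  -7.4  -6.4  -6.9 192. ]
(319, 193) cap [317.9 192.7] 298 [ 590.1 -180.    56. ] depth z 55.31580752044841
  rim ((589.5013427734375, -179.72364807128906), (43.17057800292969, 44.05253982543945), 157.19705200195312)
(256, 226) cap [255.3 226.3] 270 [ 595.2 -247.1   44. ] depth z 43.81879757600923
  rim ((594.681640625, -246.57254028320312), (42.54994583129883, 43.86510467529297), 120.0430908203125)
(196, 261) cap [195.7 261.3] 239 [ 600.6 -314.7   44. ] depth z 43.683199812991276
  rim ((599.694580078125, -313.45330810546875), (41.77470779418945, 43.56964111328125), 119.48023986816406)
deck z 0.07186008575414023 0.07156158867552341
```

The wrist camera's depth puts the shut tips at tool x ≈ -23 mm, but tip_reach says +19 mm. That's a 42 mm disagreement, so I'll check it against the scene camera before acting on it.

```bash
python3 - <<'E'
from h import *
np.set_printoptions(precision=1,suppress=True,linewidth=220)
s=ctrl.snapshot("scene"); p,R=tool(); W=pts(s)
q=proj(s,[p,p+R.apply([.019,0,0]),p+R.apply([-.023,0,0]),p+R.apply([-.054,0,0])]); print(q)
u,v=q[1].astype(int)
for x,y in q: cv2.circle(s["img"],(int(round(x)),int(round(y))),1,(0,0,255),-1)
x0,y0=u-70,v-75
a=cv2.resize(s["img"][y0:y0+120,x0:x0+140],None,fx=5,fy=5,interpolation=cv2.INTER_NEAREST); cv2.imwrite("pics/s2.png",a); print(x0,y0)
T=R.inv().apply((W-p).reshape(-1,3)).reshape(480,640,3)*1000
m=(abs(T[...,1])<20)&(abs(T[...,2])<20)&(abs(T[...,0])<120); print(m.sum(),np.sort(T[m][:,0])[-20:])
E
```

```text
[[199.2 178.1]
 [201.  186.3]
 [197.  167.9]
 [193.9 153.5]]
130 111
761 [-25.5 -25.3 -25.3 -24.9 -24.8 -24.7 -24.6 -24.4 -24.3 -23.5 -23.4 -22.6 -22.1 -21.7 -21.5 -21.3 -20.9 -20.3 -18.8 -18.2]
```

View pics/s2.png

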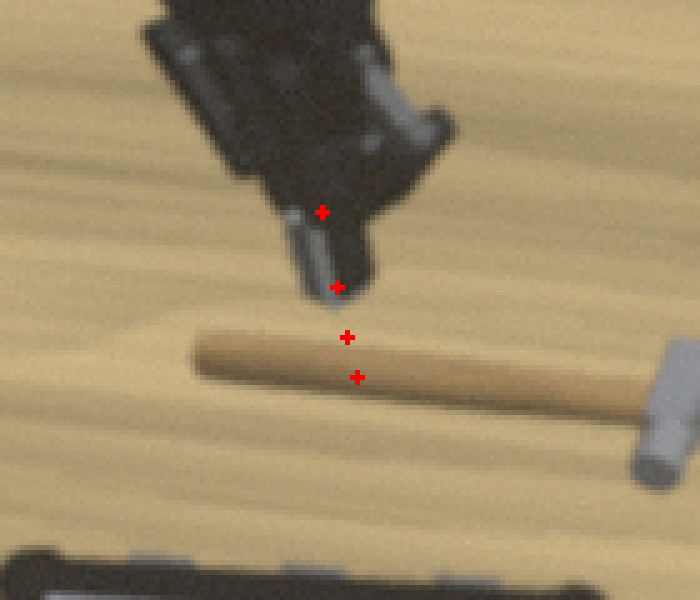

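Both cameras put the shut tips about 22 mm behind the reported TCP, not 19 mm ahead. They agree sideways to 1 mm. I'll trust the cameras: the tip is at z ≈ 0.281 now, so I'll come down to just above the rim and re-measure.

Call:
{"name": "send_rows", "arguments": {"series": [[45,-1,-1,0,0,0,-1],[90,-1,-1,0,0,0,-1],[135,-1,-1,0,0,0,-1],[165,-1,-1,0,0,0,-1],[185,-1,-1,0,0,0,-1],[192,-1,-1,0,0,0,-1],[192,-1,-1,0,0,0,-1]]}}

```text
t: 3.38
tool_pos: [0.5908, -0.1776, 0.0688]
tcp_rot: [0.689, 0.16, 0.688, -0.161]
wrist_force: [0.6, -0.2, 0.3]
grip_width: 0.0002
```

```bash
cat > tip.py <<'E'
from h import *
np.set_printoptions(precision=1,suppress=True,linewidth=220)
import sys
n=sys.argv[1]
st=ctrl.state(); print(st["t"],st["tool_pos"]*1000,st["wrist_force"])
w=ctrl.snapshot("wrist"); s=ctrl.snapshot("scene"); p,R=tool()
cv2.imwrite(f"pics/w{n}.png",w["img"])
for nm,c in (("wrist",w),("scene",s)):
    W=pts(c); T=R.inv().apply((W-p).reshape(-1,3)).reshape(480,640,3)*1000
    m=(abs(T[...,1])<9)&(abs(T[...,2])<16)&(T[...,0]>-60)&(T[...,0]<15)
    if m.sum()>5: print(nm,m.sum(),"tip x",np.sort(T[m][:,0])[-12:],"world z lowest",np.sort(W[m][:,2])[:6]*1000)
q=proj(s,[p+R.apply([-.022,0,0])])[0].astype(int); x0=max(0,q[0]-70);y0=max(0,q[1]-70)
cv2.imwrite(f"pics/s{n}.png",cv2.resize(s["img"][y0:y0+120,x0:x0+140],None,fx=5,fy=5,interpolation=cv2.INTER_CUBIC))
E
python3 tip.py 3
```

```text
3.375 [ 590.8 -177.6   68.8] [ 0.6 -0.2  0.3]
wrist 4737 tip x [15. 15. 15. 15. 15. 15. 15. 15. 15. 15. 15. 15.] world z lowest [54.5 54.6 54.6 54.6 54.6 54.6]
scene 124 tip x [13.9 13.9 14.  14.1 14.1 14.2 14.2 14.3 14.7 14.8 14.8 14.9] world z lowest [54.6 54.8 54.8 54.9 55.3 55.3]
```

View pics/w3.png

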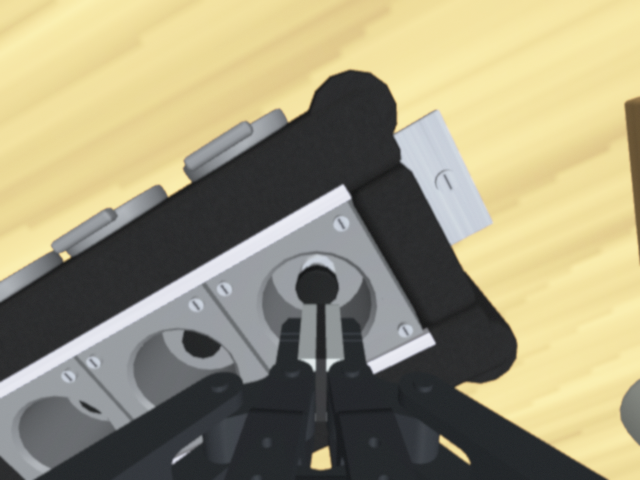

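View pics/s3.png

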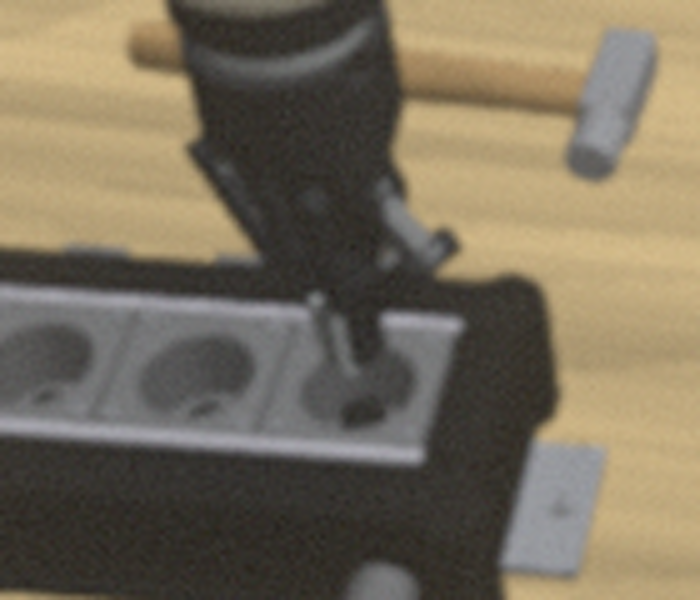

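```bash
python3 - <<'E'
from h import *
import pickle
d,s=pickle.load(open("ts.pkl","rb"))
for c,r in ((d,(365,150,505,240)),(s,(105,215,260,300))):
    z=pts(c)[r[1]:r[3],r[0]:r[2],2]*1000; z=cv2.medianBlur(np.nan_to_num(z).astype(np.float32),5); print(np.percentile(z,[50,90,99,99.9]),z.max())
E
```

```text
[67.20554352 72.4681778  73.38536835 73.70670112] 74.10802
[ 54.3114624   72.45593262  73.354599   190.11987637] 190.51285
```

Call:
{"name": "send_rows", "arguments": {"series": [[15,0,0,0,0,0,-1],[28,0,0,0,0,0,-1],[34,0,0,0,0,0,-1],[38,0,0,0,0,0,-1],[40,0,0,0,0,0,-1],[40,0,0,0,0,0,-1]]}}

```text
t: 4.22
tool_pos: [0.5918, -0.1782, 0.0296]
tcp_rot: [0.69, 0.16, 0.688, -0.161]
wrist_force: [0.2, 0.2, -0.1]
grip_width: 0.0
```

```bash
python3 tip.py 4
```

```text
4.225 [ 591.8 -178.2   29.6] [ 0.2  0.2 -0.1]
wrist 4186 tip x [-3.4 -3.4 -3.3 -3.2 -3.2 -3.1 -3.1 -3.1 -2.9 -2.9 -2.8 -2.6] world z lowest [32.3 32.6 32.6 32.6 32.9 32.9]
scene 67 tip x [-32.2 -32.2 -31.6 -29.9 -29.5 -29.4 -29.2 -27.6 -26.9 -26.4 -25.8 -25.5] world z lowest [55.2 55.5 56.2 56.6 57.4 59. ]
```

View pics/w4.png

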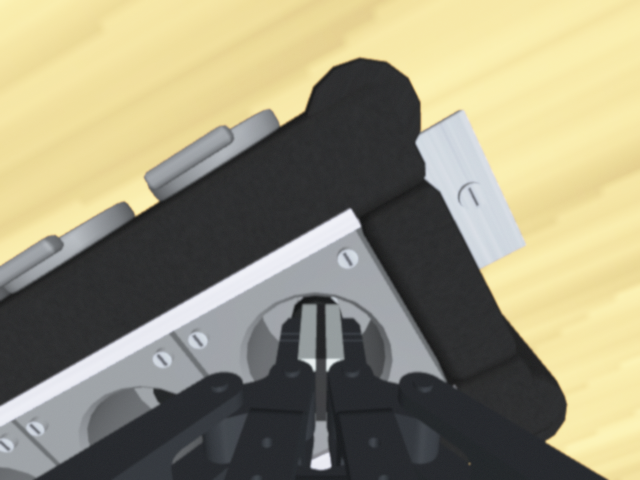

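View pics/s4.png

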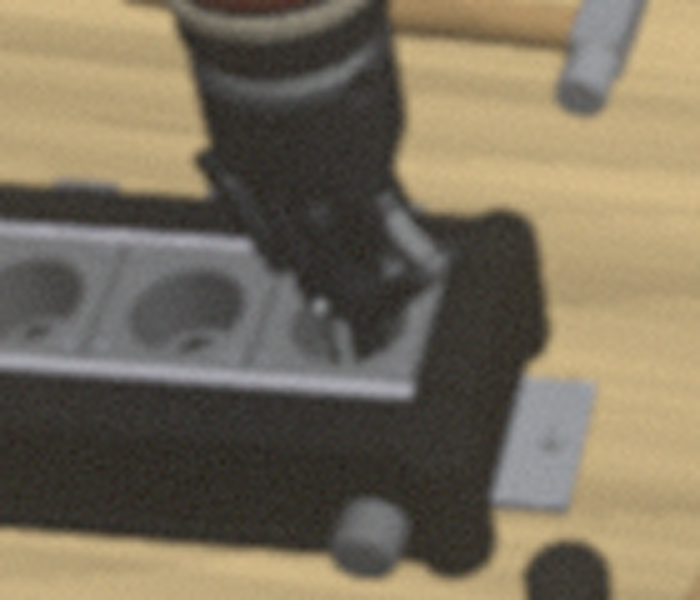

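The tip is in the well, centred and just above or touching the cap, with no force yet. I'll press on in small steps.

Call:
{"name": "send_rows", "arguments": {"series": [[2,0,0,0,0,0,-1],[4,0,0,0,0,0,-1],[4,0,0,0,0,0,-1]]}}

```text
t: 4.7
tool_pos: [0.5922, -0.1784, 0.0257]
tcp_rot: [0.69, 0.16, 0.687, -0.161]
wrist_force: [0.1, 0.3, 1.3]
grip_width: -0.0002
```

Call:
{"name": "send_rows", "arguments": {"series": [[2,0,0,0,0,0,-1],[4,0,0,0,0,0,-1],[4,0,0,0,0,0,-1]]}}

```text
t: 5.08
tool_pos: [0.5924, -0.1785, 0.024]
tcp_rot: [0.69, 0.16, 0.687, -0.161]
wrist_force: [-8.8, 3.5, 28.0]
grip_width: 0.0002
```

The force jumped to 28 N at reported z 0.024, which puts the tip at about 44 mm, the home height. So the cap has reached its hard stop. I'll lift straight up and check by depth.

Call:
{"name": "send_rows", "arguments": {"series": [[-5,0,0,0,0,0,-1],[-30,0,0,0,0,0,-1],[-70,0,0,0,0,0,-1],[-120,0,0,0,0,0,-1],[-170,0,0,0,0,0,-1],[-220,0,0,0,0,0,-1],[-240,0,0,0,0,0,-1],[-240,0,0,0,0,0,-1]]}}

```text
t: 6.08
tool_pos: [0.5923, -0.1783, 0.2652]
tcp_rot: [0.691, 0.16, 0.686, -0.161]
wrist_force: [0.3, -0.6, -1.0]
grip_width: 0.0002
```

```bash
python3 - <<'E'
from h import *
np.set_printoptions(precision=4,suppress=True,linewidth=220)
s=ctrl.state(); print(s["t"],s["tool_pos"],s["joints"],s["wrist_force"])
w=ctrl.snapshot("wrist"); cv2.imwrite("pics/w5.png",w["img"])
W=pts(w); g=cv2.cvtColor(w["img"],cv2.COLOR_BGR2GRAY)
p,R=tool(); print(R.as_matrix())
for P in ([.590,-.179,.044],[.595,-.2465,.044],[.6005,-.314,.044]):
    u,v=proj(w,P)[0].astype(int); print((u,v),[np.round(np.nanmedian(W[v+j-2:v+j+3,u-2:u+3,2])*1000,1) for j in (-6,-3,0,3,6)],g[v,u])
E
```

```text
6.075 [ 0.5923 -0.1783  0.2652] [-0.4103  0.4502  0.222   1.3352 -0.0005  0.0479] [ 0.3232 -0.6343 -0.9662]
[[ 0.0043  0.4423  0.8969]
 [-0.0024  0.8969 -0.4423]
 [-1.     -0.0002  0.0049]]
(np.int64(319), np.int64(185)) [np.float64(43.6), np.float64(43.7), np.float64(43.8), np.float64(43.5), np.float64(43.6)] 28
(np.int64(256), np.int64(221)) [np.float64(43.4), np.float64(43.6), np.float64(43.7), np.float64(43.7), np.float64(43.7)] 27
(np.int64(198), np.int64(256)) [np.float64(43.5), np.float64(43.7), np.float64(43.8), np.float64(43.5), np.float64(43.5)] 28
```

View pics/w5.png

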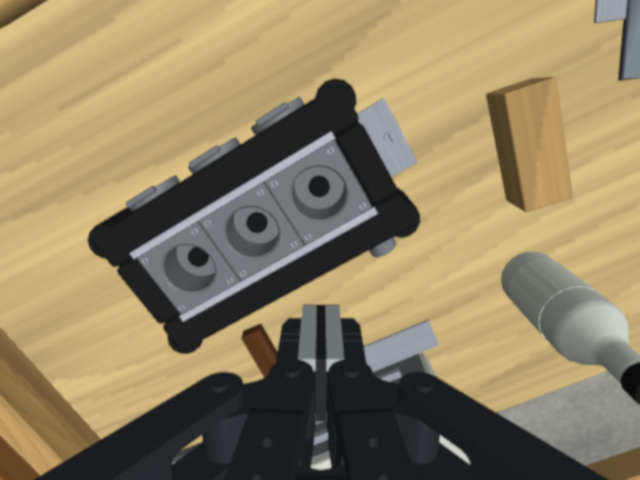

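All three caps now read 43.6 mm, so the breaker is home. Next I'll work out the move to a tilted hover above the collar.

```bash
cat >> h.py <<'E'
def con(yaw=-19.2):
    a=np.radians(yaw); t=np.radians(15)
    ex=np.array([np.cos(a),np.sin(a),0]); n=np.array([0,0,1])*np.cos(t)-ex*np.sin(t)
    X=-n; Y=np.array([-np.sin(a),np.cos(a),0]); Z=np.cross(X,Y); return n,Rn.from_matrix(np.c_[X,Y,Z])
RIM=np.array([.593,.2895,.104])
E
python3 - <<'E'
from h import *
np.set_printoptions(precision=4,suppress=True,linewidth=220)
n,Rt=con(); p,R=tool(); print(n); print(Rt.as_matrix())
print("rv",(R.inv()*Rt).as_rotvec(), shift(RIM+n*.12))
E
```

```text
[-0.2444  0.0851  0.9659]
[[ 0.2444  0.3289  0.9122]
 [-0.0851  0.9444 -0.3177]
 [-0.9659  0.      0.2588]]
rv [-0.1223 -0.2566  0.0166] [  42.4162  416.096  -236.5508]
```

Call:
{"name": "send_rows", "arguments": {"series": [[0,42,-24,0,0,0,-1],[0,84,-48,-0.012,-0.026,0.002,-1],[0,126,-72,-0.024,-0.052,0.003,-1],[0,168,-96,-0.037,-0.077,0.005,-1],[0,210,-119,-0.05,-0.103,0.007,-1],[6,252,-143,-0.066,-0.14,0.009,-1],[14,294,-167,-0.083,-0.174,0.011,-1],[22,336,-191,-0.098,-0.205,0.013,-1],[30,378,-215,-0.11,-0.231,0.015,-1],[42,416,-237,-0.122,-0.257,0.017,-1],[42,416,-237,-0.122,-0.257,0.017,-1],[42,416,-237,-0.122,-0.257,0.017,-1]]}}

```text
t: 7.62
tool_pos: [0.5625, 0.2994, 0.2188]
tcp_rot: [0.782, 0.101, 0.601, -0.133]
wrist_force: [1.3, -0.4, -0.2]
grip_width: -0.0002
```

```bash
cat > look2.py <<'E'
from h import *
import sys
np.set_printoptions(precision=4,suppress=True,linewidth=220)
nm=sys.argv[1]
s=ctrl.state(); print(s["t"],s["tool_pos"],s["joints"],s["wrist_force"])
w=ctrl.snapshot("wrist"); cv2.imwrite(f"pics/w{nm}.png",w["img"]); sc=ctrl.snapshot("scene")
import pickle; p,R=tool(); pickle.dump((w,sc,p,R.as_quat()),open("w2.pkl","wb"))
for n_,c in (("wrist",w),("scene",sc)):
    W=pts(c); T=R.inv().apply((W-p).reshape(-1,3)).reshape(480,640,3)*1000
    m=(abs(T[...,1])<9)&(abs(T[...,2])<16)&(T[...,0]>-60)&(T[...,0]<0)
    if m.sum()>5:
        a=T[m]; a=a[np.argsort(a[:,0])]; print(n_,m.sum(),"tip x",a[-10:,0],"y med",np.median(a[-60:,1]),"z",np.median(a[-60:,2]))
n,Rt=con(); print("axis err deg",np.degrees(np.arccos(R.as_matrix()[:,0]@-n)))
q=proj(sc,[p+R.apply([-.022,0,0])])[0].astype(int); x0=max(0,q[0]-70);y0=max(0,q[1]-60)
cv2.imwrite(f"pics/s{nm}.png",cv2.resize(sc["img"][y0:y0+120,x0:x0+140],None,fx=5,fy=5,interpolation=cv2.INTER_CUBIC))
E
python3 look2.py 6
```

```text
7.625 [0.5625 0.2994 0.2188] [ 0.4759  0.3606 -0.0708  0.9588 -0.189   0.7935] [ 1.3245 -0.3894 -0.2012]
wrist 3778 tip x [-22.0463 -21.9782 -21.9426 -21.9322 -21.8317 -21.8153 -21.7257 -21.7198 -21.4455 -21.2765] y med -0.6394513663460181 z -12.053702353804344
scene 223 tip x [-23.1215 -23.1061 -23.0979 -23.0513 -22.5273 -22.5246 -21.4093 -21.2066 -21.0175 -20.7477] y med 1.5636817128593465 z 9.210907951714763
axis err deg 0.040631509963810604
```

View pics/w6.png

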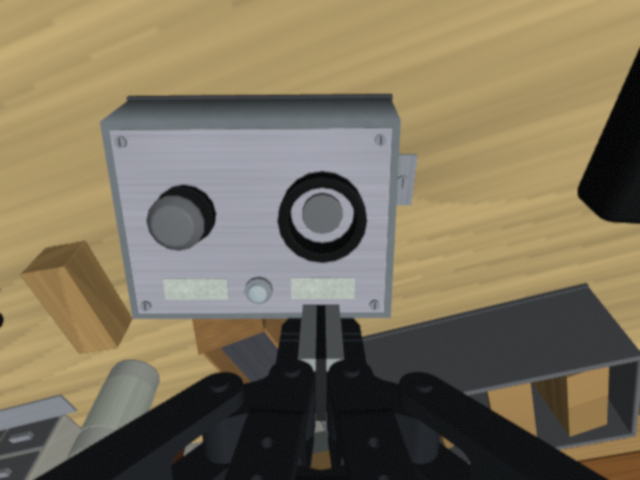

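View pics/s6.png

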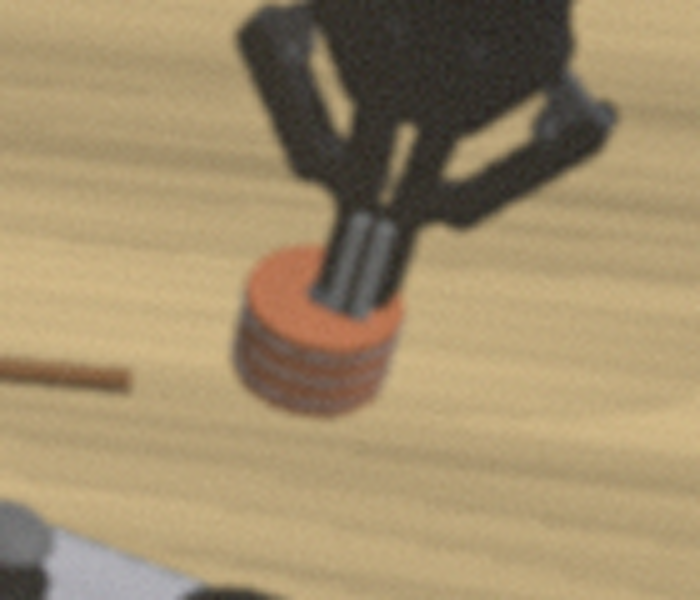

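The tips again sit at tool x ≈ -22 mm, so the offset is along the tool. In the wrist view the collar is at about (322,215), with the button at (322,213), and the console edges are square to the image. Now I'll measure the face, rim and button in the tool frame.

```bash
python3 - <<'E'
from h import *
import pickle
np.set_printoptions(precision=2,suppress=True,linewidth=220)
w,sc,p,q=pickle.load(open("w2.pkl","rb")); R=Rn.from_quat(q)
W=pts(w); T=R.inv().apply((W-p).reshape(-1,3)).reshape(480,640,3)*1000
g=cv2.cvtColor(w["img"],cv2.COLOR_BGR2GRAY)
m=np.zeros(g.shape,bool); m[135:270,125:385]=True; m&=(g>130)
P=T[m]; 
for _ in range(5):
    A=np.c_[P[:,1:],np.ones(len(P))]; k=np.linalg.lstsq(A,P[:,0],rcond=None)[0]; r=P[:,0]-A@k; P=P[abs(r)<3]
print("face x = %.4f y + %.4f z + %.1f"%tuple(k),len(P))
h=-(T[...,0]-(T[...,1:]@k[:2]+k[2]))
vv,uu=np.mgrid[0:480,0:640]
def planefit(mask,hh):
    cs,_=cv2.findContours(mask.astype(np.uint8),cv2.RETR_EXTERNAL,cv2.CHAIN_APPROX_NONE); qq=max(cs,key=cv2.contourArea)[:,0]
    out=[]
    for a,b in qq:
        o,r=ray(w,float(a),float(b)); o=R.inv().apply(o-p)*1000; r=R.inv().apply(r)
        nrm=np.array([1,-k[0],-k[1]]); t=(k[2]-hh-o@nrm)/(r@nrm); out.append(o+r*t)
    out=np.array(out); e=cv2.fitEllipse(np.float32(out[:,1:])); return e,out[:,0].mean()
near=(uu-322)**2+(vv-216)**2<52**2
ring=cv2.medianBlur((near&(h>20)&(h<32)).astype(np.uint8),3); print("ring h",np.median(h[ring>0]),planefit(ring,26))
hole=cv2.medianBlur(((uu-322)**2+(vv-216)**2<36**2).astype(np.uint8)*((h<20)).astype(np.uint8),5)
print("hole at rim",planefit(hole,26))
btn=(near&(g>70)&(g<120)&(h>3)&(h<14)).astype(np.uint8); btn=cv2.morphologyEx(btn,cv2.MORPH_OPEN,np.ones((5,5))); n,l,st,ce=cv2.connectedComponentsWithStats(btn); kk=l[212,322]; print(kk,st[kk],ce[kk]); print("btn h",np.median(h[l==kk]),planefit(l==kk,8))
stp=(uu-178)**2+(vv-220)**2<36**2; sm=cv2.medianBlur((stp&(h>30)&(h<42)).astype(np.uint8),3); print("stop",planefit(sm,36))
E
```

```text
** On entry to DLASCL parameter number  4 had an illegal value
 ** On entry to DLASCL parameter number  4 had an illegal valueTraceback (most recent call last):
  File "<stdin>", line 10, in <module>
    x, resids, rank, s = _umath_linalg.lstsq(a, b, rcond,
                         ~~~~~~~~~~~~~~~~~~~^^^^^^^^^^^^^
                                             signature=signature)
                                             ^^^^^^^^^^^^^^^^^^^^
    raise LinAlgError("SVD did not converge in Linear Least Squares")
numpy.linalg.LinAlgError: SVD did not converge in Linear Least Squares
```

```bash
cat > meas.py <<'E'
from h import *
import pickle
np.set_printoptions(precision=2,suppress=True,linewidth=220)
w,sc,p,q=pickle.load(open("w2.pkl","rb")); R=Rn.from_quat(q)
W=pts(w); T=R.inv().apply((W-p).reshape(-1,3)).reshape(480,640,3)*1000
g=cv2.cvtColor(w["img"],cv2.COLOR_BGR2GRAY)
m=np.zeros(g.shape,bool); m[135:270,125:385]=True; m&=(g>130)&np.isfinite(T[...,0])
P=T[m]
P=P[abs(P[:,0]-np.median(P[:,0]))<10]
for _ in range(5):
    A=np.c_[P[:,1:],np.ones(len(P))]; k=np.linalg.lstsq(A,P[:,0],rcond=None)[0]; r=P[:,0]-A@k; P=P[abs(r)<3]
print("face x = %.4f y + %.4f z + %.1f"%tuple(k),len(P))
h=np.nan_to_num(-(T[...,0]-(T[...,1:]@k[:2]+k[2])),nan=-99)
vv,uu=np.mgrid[0:480,0:640]
def planefit(mask,hh):
    cs,_=cv2.findContours(mask.astype(np.uint8),cv2.RETR_EXTERNAL,cv2.CHAIN_APPROX_NONE); qq=max(cs,key=cv2.contourArea)[:,0]
    out=[]
    for a,b in qq:
        o,r=ray(w,float(a),float(b)); o=R.inv().apply(o-p)*1000; r=R.inv().apply(r)
        nrm=np.array([1,-k[0],-k[1]]); t=(k[2]-hh-o@nrm)/(r@nrm); out.append(o+r*t)
    out=np.array(out); e=cv2.fitEllipse(np.float32(out[:,1:])); return e,out[:,0].mean()
near=(uu-322)**2+(vv-216)**2<52**2
ring=cv2.medianBlur((near&(h>20)&(h<32)).astype(np.uint8),3); print("ring h",np.median(h[ring>0]),planefit(ring,26))
hole=cv2.medianBlur((((uu-322)**2+(vv-213)**2<34**2)&(h<20)&(h>-20)).astype(np.uint8),5)
print("hole at rim",planefit(hole,26))
btn=(near&(g>70)&(g<130)&(h>3)&(h<14)).astype(np.uint8); btn=cv2.morphologyEx(btn,cv2.MORPH_OPEN,np.ones((5,5))); n,l,st,ce=cv2.connectedComponentsWithStats(btn); kk=l[212,322]; print(kk,st[kk],ce[kk])
if kk: print("btn h",np.median(h[l==kk]),planefit(l==kk,8))
stp=(uu-178)**2+(vv-220)**2<36**2; sm=cv2.medianBlur((stp&(h>30)&(h<42)).astype(np.uint8),3); print("stop",planefit(sm,36))
E
python3 meas.py
```

```text
face x = -0.0035 y + -0.0006 z + 145.8 25760
ring h 25.744167065636603 (((0.21578790247440338, -2.105985403060913), (60.34784698486328, 61.25575637817383), 1.6015052795410156), np.float64(119.79616250134058))
hole at rim (((0.2257392853498459, -3.5802948474884033), (41.02503967285156, 43.858821868896484), 92.65155029296875), np.float64(119.79676094024359))
1 [ 302  193   40   40 1279] [321.71 212.88]
btn h 7.922627673448318 (((0.18280792236328125, -2.0077805519104004), (28.683218002319336, 29.319414138793945), 0.7295432686805725), np.float64(137.79568064416827))
stop (((-97.5499038696289, -2.180056095123291), (34.40838623046875, 34.731380462646484), 87.60828399658203), np.float64(110.14068163984417))
```

The tool axis is square to the face within 0.2°. The button centre is at tool (137.8, 0.2, -2.0), the rim at 119.8, and the face heights fit the given sizes. Contact should come at a shift of about 159.5 and full press at about 165.5, so I'll go to 135 first, then 156.

Call:
{"name": "send_rows", "arguments": {"series": [[40,1,-2,0,0,0,-1],[80,1,-2,0,0,0,-1],[110,1,-2,0,0,0,-1],[128,1,-2,0,0,0,-1],[134,1,-2,0,0,0,-1],[134,1,-2,0,0,0,-1]]}}

```text
t: 8.48
tool_pos: [0.5949, 0.2888, 0.0905]
tcp_rot: [0.782, 0.102, 0.6, -0.133]
wrist_force: [-0.2, -0.3, 0.1]
grip_width: -0.0001
```

```bash
python3 look2.py 7
```

```text
8.475 [0.5949 0.2888 0.0905] [ 0.4355  0.4984 -0.2128  0.6696 -0.1818  0.7551] [-0.245  -0.3341  0.142 ]
wrist 3783 tip x [-22.3157 -22.2742 -22.223  -22.1695 -22.1169 -22.0597 -21.8476 -21.7951 -21.4826 -21.006 ] y med -1.2202401252238866 z -11.12968418152366
scene 175 tip x [-23.3595 -23.2667 -22.9904 -22.7704 -22.7646 -21.9765 -21.8878 -20.8047 -18.7292 -18.3898] y med 0.7114941655040511 z 8.33178917451658
axis err deg 0.07499699471478928
```

View pics/w7.png

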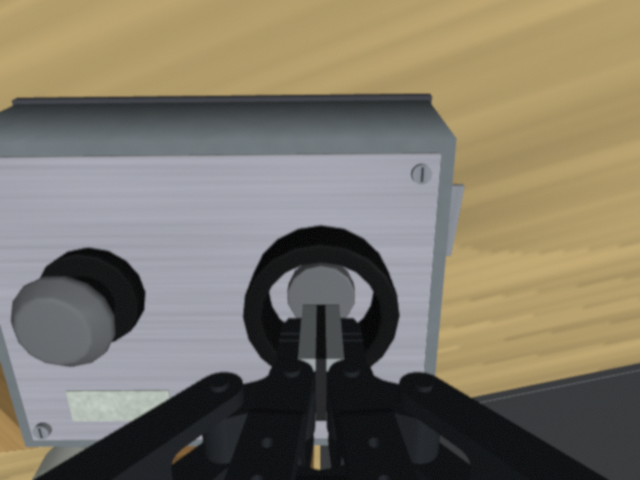

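View pics/s7.png

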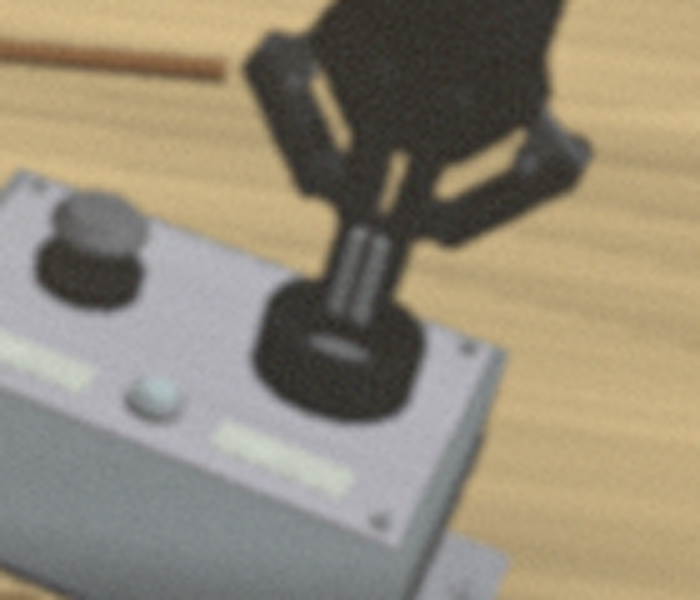

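The fingers are centred over the collar and clear of the mushroom, which is at (65,320). Contact should come about 25 mm further in.

Call:
{"name": "send_rows", "arguments": {"series": [[12,0,0,0,0,0,-1],[20,0,0,0,0,0,-1],[24,0,0,0,0,0,-1],[27,0,0,0,0,0,-1],[28,0,0,0,0,0,-1]]}}

```text
t: 9.2
tool_pos: [0.6016, 0.2867, 0.0639]
tcp_rot: [0.782, 0.102, 0.6, -0.133]
wrist_force: [-2.9, 0.2, 2.4]
grip_width: -0.0001
```

Call:
{"name": "send_rows", "arguments": {"series": [[2,0,0,0,0,0,-1],[3,0,0,0,0,0,-1],[3,0,0,0,0,0,-1]]}}

```text
t: 9.57
tool_pos: [0.6023, 0.2866, 0.062]
tcp_rot: [0.783, 0.102, 0.6, -0.133]
wrist_force: [-8.3, -1.9, 10.6]
grip_width: 0.0004
```

The axial force is about 12 N, more than the 4.5 N needed to hold the button fully in. There's also a sideways part, so I'll push slightly more to confirm the hard stop.

Call:
{"name": "send_rows", "arguments": {"series": [[1.5,0,0,0,0,0,-1],[2.5,0,0,0,0,0,-1],[2.5,0,0,0,0,0,-1]]}}

```text
t: 9.95
tool_pos: [0.6024, 0.2866, 0.0617]
tcp_rot: [0.783, 0.102, 0.599, -0.132]
wrist_force: [-16.0, -2.3, 24.7]
grip_width: 0.0001
```

```bash
python3 look2.py 8
```

```text
9.95 [0.6024 0.2866 0.0617] [ 0.4271  0.537  -0.2334  0.6071 -0.1803  0.745 ] [-16.0061  -2.2733  24.708 ]
wrist 4048 tip x [-18.1418 -18.0911 -18.0883 -18.042  -18.0334 -18.017  -18.0115 -17.9146 -17.8608 -17.7254] y med 0.5706897234773298 z -8.955854040152278
scene 111 tip x [-37.4134 -37.3679 -36.9024 -36.6963 -36.2361 -35.6993 -35.2997 -34.768  -34.0351 -32.637 ] y med 0.11028958813401805 z 8.72406858307243
axis err deg 0.10866216641305416
```

View pics/w8.png

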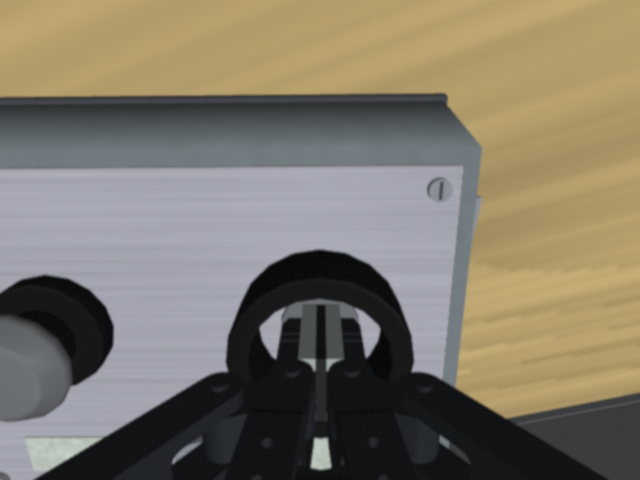

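The reported pose moved only 0.3 mm while the force doubled, which means a hard stop. I'll check the button's height above the face in this picture.

```bash
python3 - <<'E'
from h import *
import pickle
np.set_printoptions(precision=1,suppress=True,linewidth=220)
w,sc,p,q=pickle.load(open("w2.pkl","rb")); R=Rn.from_quat(q)
W=pts(w); T=R.inv().apply((W-p).reshape(-1,3)).reshape(480,640,3)*1000
g=cv2.cvtColor(w["img"],cv2.COLOR_BGR2GRAY)
m=np.zeros(g.shape,bool); m[175:300,130:225]=True; m[175:300,410:440]=True; m&=(g>130)&np.isfinite(T[...,0]); P=T[m]; P=P[abs(P[:,0]-np.median(P[:,0]))<8]
A=np.c_[P[:,1:],np.ones(len(P))]; k=np.linalg.lstsq(A,P[:,0],rcond=None)[0]; print(k,len(P))
h=-(T[...,0]-(T[...,1:]@k[:2]+k[2]))
for v in range(298,330,3): print(v,h[v,276:366:5],g[v,276:366:5])
E
```

```text
[ -0.    0.  -17.5] 15453
298 [26.1 26.9 26.1 27.  25.3 25.1 25.9 24.6 25.6 26.8 26.2 26.4 26.3 25.3 26.  25.7 26.2 24.8] [24 24 24 24 26 26 26 33 48 54 33 26 26 24 25 22 25 22]
301 [26.2 26.  26.8 25.7 25.   1.8  1.4  0.5  2.2  1.8  0.8  1.8  2.  25.5 25.6 26.  26.8 26.6] [ 23  26  24  23  47  67  89 104 105 108 104  93  78  56  27  24  24  22]
304 [26.4 26.5 25.8  1.5  1.6  2.1  5.2  5.5  5.6  5.9  5.6  5.7  6.2  1.8  1.2 25.6 24.9 26.8] [ 24  26  27  71 105 106  87  88  80  74  86  88  88 109  88  32  25  24]
307 [25.9 26.9  0.4  1.   2.1  1.6  8.3  8.1  8.   8.3  7.6  9.1  8.   1.9  1.9  1.1 25.7 25.6] [ 25  44  73 107 110 104  78  78  54  14  71  77  78 110 110 106  69  25]
310 [25.8  0.9  1.8  2.2  1.5  2.   9.4 10.6  9.8  9.7 10.4  9.4 10.8  3.   1.6  1.6  0.7 25.5] [ 64 152  93 108 110 102  78  78  55  14  70  79  78 108 110 112 144 105]
313 [ 0.9 -0.2  1.2  1.3  1.9  2.1 11.4 12.8 12.5 12.9 12.2 12.2 11.6  1.2  1.6  1.5  1.5  0.4] [162 161 103 109 109 102  79  78  52  14  70  78  79 109 111 110 110 167]
316 [-0.6  0.2  3.4  2.1  1.2  1.7 15.4 15.5 15.1 14.9 14.7 14.6 13.9  2.2  0.4  1.6  2.3 -0.9] [170 131 105 100 101  95  79  78  48  15  69  79  78  99 104 102 110 168]
319 [-0.5  0.   2.4 10.2  9.7 16.1 17.3 17.3 16.3 16.5 16.7 16.8 16.5 10.   9.3  9.2  1.3  0.6] [171 129  86  29  29  60  79  78  49  15  68  78  79  42  31  32 103 170]
322 [ 0.7  0.4 12.  12.5 11.3 18.  18.8 18.6 18.9 18.9 18.5 18.1 18.3 11.7 11.8 12.4 12.3  0.3] [168 134  29  17  21  63  79  79  49  16  68  78  78  43  19  15  46 169]
325 [ 0.2  1.2 14.1 14.4 14.  21.3 21.  21.  21.1 19.9 20.3 20.2 20.1 14.6 13.9 13.8 12.9  0.3] [164 123  18  17  17  70  78  77  45   9  66  78  78  47  21  15  21 155]
328 [ 0.6 16.2 15.6 16.  15.6 22.3 22.6 21.8 22.2 21.5 22.1 22.1 22.6 16.5 16.2 15.6 16.1 -0.2] [165 101  17  15  20  69  79  80  45  16  67  78  79  53  17  17  19 144]
```

Pressed, the button stands about 1.7 mm above the face, down from 7.9, so it is fully in. I'll withdraw along the axis.

Call:
{"name": "send_rows", "arguments": {"series": [[-4,0,0,0,0,0,-1],[-15,0,0,0,0,0,-1],[-40,0,0,0,0,0,-1],[-80,0,0,0,0,0,-1],[-120,0,0,0,0,0,-1],[-160,0,0,0,0,0,-1],[-165,0,0,0,0,0,-1],[-165,0,0,0,0,0,-1]]}}

```text
t: 11.05
tool_pos: [0.5619, 0.3007, 0.2211]
tcp_rot: [0.783, 0.102, 0.599, -0.132]
wrist_force: [-0.2, -0.8, -0.0]
grip_width: 0.0001
```

```bash
python3 look2.py 9; python3 meas.py; python3 - <<'E'
from h import *
import pickle
d,s=pickle.load(open("ts.pkl","rb"))
t=ctrl.snapshot("top"); s2=ctrl.snapshot("scene"); cv2.imwrite("pics/t9.png",t["img"]); cv2.imwrite("pics/sc9.png",s2["img"])
df=cv2.GaussianBlur(cv2.absdiff(s["img"],s2["img"]).max(2),(5,5),0); cv2.imwrite("pics/df.png",cv2.convertScaleAbs(df,alpha=4))
W=pts(t)
for P in ([.590,-.179,.044],[.595,-.2465,.044],[.6005,-.314,.044]):
    u,v=np.round(proj(t,P)[0]).astype(int); print((u,v),np.nanmedian(W[v-2:v+2,u-1:u+3,2])*1000)
E
```

```text
11.05 [0.5619 0.3007 0.2211] [ 0.4787  0.3566 -0.0717  0.9581 -0.1899  0.7966] [-0.2445 -0.7608 -0.026 ]
wrist 3626 tip x [-24.0744 -24.0716 -23.9312 -23.8766 -23.8638 -23.8224 -23.7704 -23.7651 -23.5609 -23.4502] y med -0.3156627375898698 z -10.249374279141506
scene 224 tip x [-23.1959 -23.132  -22.9402 -22.8966 -22.5483 -21.7959 -21.5465 -21.3213 -21.1833 -20.8094] y med 0.9301184895249016 z 9.450727295999641
axis err deg 0.0407481044468898
face x = -0.0034 y + 0.0000 z + 146.2 25909
ring h 25.717180116123714 (((-0.5530005097389221, 0.030130743980407715), (60.382080078125, 61.15504455566406), 176.53688049316406), np.float64(120.18449086776043))
hole at rim (((-0.043536409735679626, -1.056099534034729), (41.621944427490234, 43.76641845703125), 119.19963836669922), np.float64(120.18316010085103))
1 [ 300  193   40   39 1238] [319.63 211.87]
btn h 7.938594483129094 (((-0.6611150503158569, 0.09606386721134186), (28.411062240600586, 28.997583389282227), 164.97085571289062), np.float64(138.18318002322306))
stop (((-98.34342193603516, -0.10041779279708862), (34.70380401611328, 34.8106689453125), 42.29159164428711), np.float64(110.51401858267052))
(np.int64(405), np.int64(199)) 44.56296297209124
(np.int64(435), np.int64(196)) 44.2915418514512
(np.int64(466), np.int64(194)) 43.47282170186454
```

View pics/sc9.png

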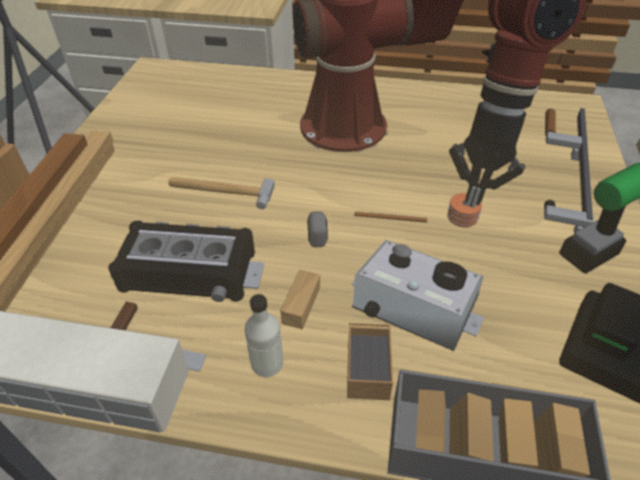

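View pics/df.png

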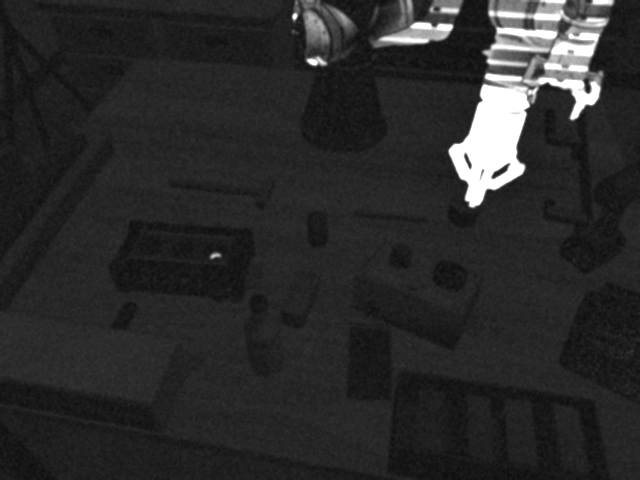

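Only the arm and the pressed cap at (215,256) differ from the first picture; nothing else has moved. The start button is back at 7.9 mm above the face, the stop button is out, and the gripper is clear. Handing in.

```bash
python3 -c "
from cell import ctrl
print(ctrl.finish_job())"
```

```text
the job is handed in; nothing more can be done
None
```

I pressed the tripped breaker (the +y well of the power block) home with the shut fingertips, then pressed the start button fully in and backed off. The job was handed in at about 11 s of the 45 s allowed; no verdict is reported.

**Last checks**
- **Breakers:** all three caps read about 44 mm above the bench. The tripped one was at 55–56 mm before. It met its hard stop at about 28 N.
- **Start button:** it stood about 1.7 mm above the face when held against its stop at about 27 N, and had sprung back to 7.9 mm after release.
- **Stop button and loose things:** before/after pictures from the scene camera differ only at the arm and the pressed cap. The nail coil was partly behind the gripper in the last picture.
- **Contact:** the wrist force was near zero at the end, with the fingertips well clear of everything.

**Disagreements**
- **Fingertip position:** `ctrl.tip_reach` puts the fingertips 19 mm ahead of the TCP, but the wrist and scene cameras both put the shut tips about 22 mm behind the reported TCP. I went by the cameras, and both contacts came where they predicted, within about 2 mm.
- **Sideways force:** some showed while pressing against the stops, about 9 N at the breaker and 16 N at the start button. I did not trace its cause.

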